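# Press the lid tabs of the long dish shut

## Robot

A 7-joint arm with a two-finger parallel gripper is mounted at the origin on a cart in front of the work surface, level with it; the furniture and walls round the work are solid. World frame = base frame: x ahead of the robot, y to its left, z up, the work surface at z = 0. Lengths are in m, angles in rad, forces in N, time in s.
With the tool pointing down it reaches from about 0.425 to 0.875 m from the base axis. Payload 8.4 kg.
Tool frame: the origin (TCP) lies at the very end of the fingers, on their centre line; the grasp point (between the pads) lies 19 mm behind it; z points along the fingers, y is the line along which they close (so a half turn about z gives the same grasp; the last joint's range is limited). The gripper opens to 85 mm and grips with 20 to 120 N. Pads are 22 mm wide; open, the fingers measure 114 mm over their backs; the gripper's body (76 mm by 85 mm) begins 54 mm behind the grasp point. The pads swing forward as they close: fully open they stand 13 mm farther back than shut.
Start: joints at [-1.431, 0.333, 0.04, 1.465, -0.013, 1.343, -0.059], TCP at [0.154, 0.632, 0.231] pointing down, gripper open.
Joint ranges: [-2.58, 2.58], [-0.38, 2.09], [-1.3, 1.39], [0.25, 2.4], [-1.5, 4.64], [0.08, 2.09], [-2.65, 2.65]. Speed limits (rad/s): [2.22, 2.22, 2.79, 2.79, 3.14, 3.14, 3.14].

## Interface

Orientations are given as [roll, pitch, yaw] about the fixed x, y, z axes, in that order (R = Rz(yaw) Ry(pitch) Rx(roll)).
In Python, from bench import bot, optics gives the robot as it stands. The module is installed in compiled form; this text tells all that it offers.
- The arm moves only by the shell command python3 -m jog 'ROWS' [FORCE]. ROWS is JSON, one flat list of numbers, 5 for each row, row after row: the shift along the tool's x, y, z in mm, then the turn about the tool's z in degrees, then the closure, from 0 (fully open) to 1 (shut). In form: [dx, dy, dz, turn, jaw, dx, dy, dz, turn, jaw, ...]. A call has exactly 8 rows; each row shifts and turns the commanded pose from where the row before left it, along the tool's axes as they then stand; what a row does not reach is not made up. A row lasts 1/8 s, in which the tool goes at most 62.5 mm and 10.7 degrees, less where a joint would pass 70% of its speed; a pose out of reach is approached as far as the arm can. A call is refused whole if a number of a shift passes 62.5 or a number of a turn 10.7, either way. A call with a gripper value outside its range is refused whole. The fingers move at their own pace and stop on an object; FORCE is the grip in N (left out, the last holds). Time passes only in rows, so rows that do not move let the fingers close, or fill a call up. It gives the time, the measured TCP pose, the force, the opening and the grip force at its end, in the units of the state.
- bot.state(): the state, without advancing time (a new reading comes with each control period).
- optics.get_image(name): name is "side" or "top"; returns the picture (480x640x3 uint8, red, green, blue); there is no depth.
- optics.calibration(name): a dict with "intrinsics" (3x3 intrinsics, pixels), "R" (3x3) and "t" (3): a world point X has camera coordinates R X + t. Camera axes: x right, y down, z forward; pixel columns grow to the right and rows downward; lengths in m; the calibration is good to about 2 mm. A picture is of the moment at which its call begins. calibration takes no time and is no camera call.
- bot.hand_in(): hands the job in; it is judged then, once.
The state is a dict: "time": time; "joints": joint angles; "qd": joint speeds; "joint_torque": joint torques, N m; "position": TCP position; "ee_rot": TCP orientation; "ft_force": force on the tool from outside, world axes, zero at the start; "wrist_torque": the same for the moment, N m; "opening": opening from 0.0 (shut) to 1.0 (fully open); "finger_force": force on a finger pad.
Only numpy, scipy, OpenCV 4.12 (cv2) and the standard library are available. Lean on these libraries where they do the work, as an engineer would, in place of code of your own. Each camera call takes 0.05 s, during which the arm holds its last target. There are 200 camera calls.

## Task

The lids are on both storage dishes, but their tabs still stand up. Press down the four tabs of the long, rectangular dish one after another around its rim until each is fully engaged, lying flat; do not shove that dish about, and leave the smaller square dish untouched.

Things in the scene. Friction and masses are not known exactly. Their poses are not given: they have to be found in the camera images.
- long_dish: Long dish: white ceramic, 180 x 120 mm over its flat grey lid (long side along its x), 0.8 kg, loose on a wooden board 56 mm above the work surface. Origin: centre of its underside, z up; lid top at 75.5 mm. A white snap tab amid each side: 40 mm wide along the rim, 30 mm long, hinged 18 mm inside the lid's edge at height 78 mm, sloping up outwards to a tip at most 93 mm above the origin.
- long_dish_tab0 (a joint): Tab at the dish's +x end: 0 fully up (slopes up 0.45 rad), 0.45 rad engaged, its top then level 80 mm above the dish's origin; starts between 0 and 0.15. Press from above at dish x, y = (+92, 0) mm (20 mm out from its hinge). It is stiff: about 5 N moves it there, it stays where it is left, and meets a hard stop when flat.
- long_dish_tab1 (a joint): Tab at the dish's +y side, like tab0: 0 fully up, 0.45 rad engaged, flat. Press at dish x, y = (0, +62) mm.
- long_dish_tab2 (a joint): Tab at the dish's -x end, like tab0: 0 fully up, 0.45 rad engaged, flat. Press at dish x, y = (-92, 0) mm.
- long_dish_tab3 (a joint): Tab at the dish's -y side, like tab0: 0 fully up, 0.45 rad engaged, flat. Press at dish x, y = (0, -62) mm.
- square_dish: The smaller square dish, to be left alone: the same make, height and tabs, 110 x 110 mm over its lid (134 mm over the tabs), loose on the same board. Origin: centre of its underside; z up. It may stand to the left or to the right of the long dish.

How it is judged:
At the end, for the whole second after the job is handed in: All four tabs of the long dish are pressed down flat (joints above 0.37 of 0.45 rad); the long dish stands level (within 0.1 rad), at rest, less than 40 mm from where it stood (value of joint each of long_dish_tab0, long_dish_tab1, long_dish_tab2, long_dish_tab3 above 0.37 rad and distance of long_dish from where it was at the start of the episode below 0.04 m and angle between long_dish's own z axis and vertical below 0.1 rad and linear speed of long_dish below 0.02 m/s); the robot touches nothing.
It fails at once if the square dish is touched (more than 2 N) or moved by 15 mm (contact force between any of the arm, the fingers and square_dish above 2 N or distance of square_dish from where it was at the start of the episode above 0.015 m).
It also fails if it takes over 45 s, if anything falls off the work surface, if the arm or the gripper's body presses on something with over 40 N, if the wrist force passes 120 N, or if a joint passes its speed limit or range.

## Working session

There is one attempt and no reset: what is moved stays moved. The work goes in short steps, Python scripts to look and compute and a shell command to move; the robot and the scene stay as the last step left them, time stands still between calls to the robot, and variables do not carry over. Pictures are saved under pics/ and viewed, at most 10 in all, crops included, and the job is handed in when it is done.

```bash
mkdir -p pics; python3 - <<'E'
from bench import bot, optics
import cv2
for n in("top","side"):
    cv2.imwrite(f"pics/{n}0.png",optics.get_image(n)[:,:,::-1]); c=optics.calibration(n); print(n,c)
s=bot.state(); print(s)
E
```

```text
top {'intrinsics': array([[540.36374866,   0.        , 310.21676673],
       [  0.        , 540.36374866, 243.48656262],
       [  0.        ,   0.        ,   1.        ]]), 'R': array([[-0.00705791, -0.99996572, -0.00433068],
       [-0.9788799 ,  0.00779381, -0.20428754],
       [ 0.20431429,  0.00279737, -0.97890135]]), 't': array([0.06911499, 0.53912711, 0.97037581])}
side {'intrinsics': array([[557.76911881,   0.        , 320.32886904],
       [  0.        , 557.76911881, 234.15504175],
       [  0.        ,   0.        ,   1.        ]]), 'R': array([[-0.94972392, -0.31302697, -0.00621309],
       [-0.15244918,  0.47968184, -0.86409755],
       [ 0.27346614, -0.81970693, -0.50328602]]), 't': array([0.53803556, 0.16537788, 0.83047126])}
{'time': 0.1, 'joints': array([-1.43116866,  0.33383506,  0.03986537,  1.46619417, -0.01342265,
        1.34331281, -0.05847087]), 'qd': array([-0.00039007, -0.00044228,  0.00016244, -0.00249275,  0.00037421,
       -0.00190617,  0.00066224]), 'joint_torque': array([ 5.16679938e-03, -6.60028696e+01,  1.37108680e+00, -4.06469965e+01,
        1.72857317e-02,  9.12689720e-03,  3.52104018e-05]), 'position': array([0.15367878, 0.6311358 , 0.2305079 ]), 'ee_rot': array([-3.14011091e+00,  7.39435247e-05,  2.90278079e+00]), 'ft_force': array([ 0.17536107,  0.28060194, -0.52058239]), 'wrist_torque': array([-0.0290389 , -0.03036553, -0.02389823]), 'finger_force': 0.0, 'opening': 0.9996108009538066}
```

View pics/top0.png

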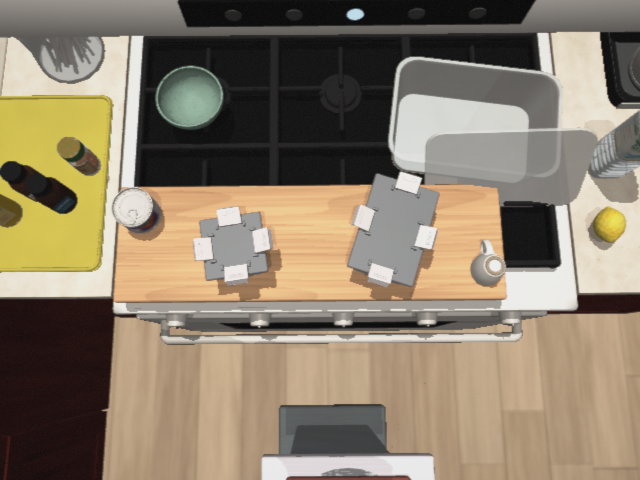

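View pics/side0.png

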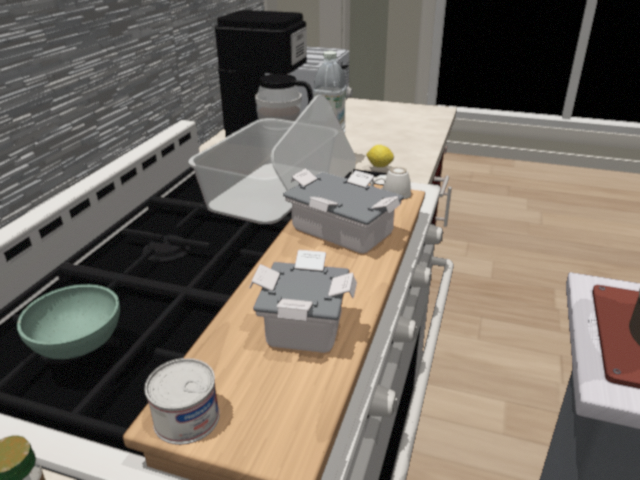

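The top view shows the long dish on the right, with its lid centred at about (393,228) and its long axis near image-vertical. The square dish is on the left at about (235,246). The bin's translucent lid, with corners near (425,140) and (590,135), leans close to the long dish's far end. The side view shows all eight tabs up, and the bin lid's top corner at (318,98).

```bash
cat > h.py <<'E'
import numpy as np, cv2
from bench import bot, optics
def ray(n,uv):
    c=optics.calibration(n);R=c["R"];uv=np.atleast_2d(uv).astype(float)
    d=np.c_[uv,np.ones(len(uv))]@np.linalg.inv(c["intrinsics"]).T@R
    return -R.T@c["t"],d
def plane(n,uv,z):
    o,d=ray(n,uv); return o+d*((z-o[2])/d[:,2])[:,None]
def two(a,b):
    o1,d1=ray("top",a);o2,d2=ray("side",b);d1,d2=d1[0],d2[0]
    s=np.linalg.lstsq(np.c_[d1,-d2],o2-o1,rcond=None)[0]
    p,q=o1+s[0]*d1,o2+s[1]*d2; return (p+q)/2,np.linalg.norm(p-q)
E
python3 - <<'E'
from h import *
im=cv2.imread("pics/top0.png")
print(im[228,393],im[246,235],im[183,408],im[274,380])
hsv=cv2.cvtColor(im,cv2.COLOR_BGR2HSV)
m=((hsv[...,1]<60)&(hsv[...,2]>70)&(hsv[...,2]<150)).astype(np.uint8)
# lids
for x0,x1,name in((335,450,"long"),(190,280,"sq")):
    k=np.zeros_like(m);k[165:300,x0:x1]=m[165:300,x0:x1]
    k=cv2.morphologyEx(k,cv2.MORPH_OPEN,np.ones((3,3)))
    cs,_=cv2.findContours(k,0,1);c=max(cs,key=cv2.contourArea)
    P=plane("top",c[:,0],0.1315)[:,:2]
    r=cv2.minAreaRect((P*1000).astype(np.float32));print(name,cv2.boundingRect(c),r)
    cv2.drawContours(im,[c],-1,(0,0,255),1)
    B=cv2.boxPoints(r)/1000
    C=optics.calibration("top")
    for b in B:
        q=C["intrinsics"]@(C["R"]@np.r_[b,0.1315]+C["t"]);cv2.circle(im,tuple(int(round(v)) for v in q[:2]/q[2]),2,(0,255,0),-1)
for a,b in(((592,131),(318,98)),((427,140),(278,148)),((427,199),(290,185)),((574,203),(355,160)),((400,60),(195,160))): print(a,two(a,b))
cv2.imwrite("pics/d.png",cv2.resize(im[130:310,180:460],None,fx=2.8,fy=2.8))
E
```

```text
[150 151 150] [156 157 157] [232 235 238] [221 224 231]
long (389, 178, 49, 48) ((595.6064453125, -112.95545959472656), (90.52340698242188, 71.60743713378906), 71.0169677734375)
sq (261, 251, 5, 3) ((509.2642517089844, 147.62863159179688), (7.072911739349365, 3.5655436515808105), 89.54835510253906)
(592, 131) (array([ 0.70646325, -0.41877215,  0.19229994]), np.float64(0.004761881009059074))
(427, 140) (array([ 0.69529244, -0.13928529,  0.178393  ]), np.float64(0.001053601342592984))
(427, 199) (array([ 0.64335848, -0.14450404,  0.099841  ]), np.float64(0.061333187454190814))
(574, 203) (array([ 0.62354975, -0.4521548 ,  0.0376775 ]), np.float64(0.006270253049188287))
(400, 60) (array([ 0.86024872, -0.10519155,  0.14924738]), np.float64(0.01045068764400085))
```

View pics/d.png

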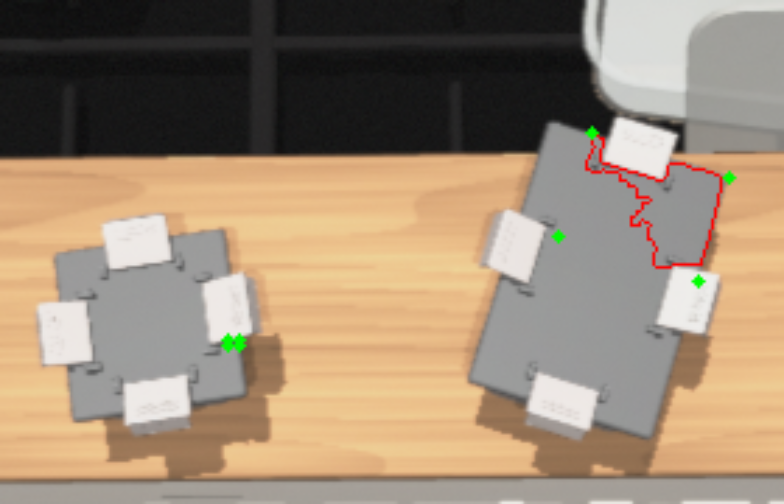

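The mask only caught part of the lid because its brightness limit was too low. In the crop, the lid corners show clearly at about (548,122), (722,172), (650,437) and (470,380). I'll widen the mask.

```bash
python3 - <<'E'
from h import *
im=cv2.imread("pics/top0.png")
hsv=cv2.cvtColor(im,cv2.COLOR_BGR2HSV)
m=((hsv[...,1]<40)&(hsv[...,2]>105)&(hsv[...,2]<180)).astype(np.uint8)
for x0,x1,name in((335,450,"long"),(190,275,"sq")):
    k=np.zeros_like(m);k[165:300,x0:x1]=m[165:300,x0:x1]
    k=cv2.morphologyEx(k,cv2.MORPH_OPEN,np.ones((3,3)))
    cs,_=cv2.findContours(k,0,1);c=max(cs,key=cv2.contourArea)
    P=plane("top",c[:,0],0.1315)[:,:2]
    r=cv2.minAreaRect((P*1000).astype(np.float32));print(name,cv2.boundingRect(c),r)
    cv2.drawContours(im,[c],-1,(0,0,255),1)
# corners by eye in the crop
cr=np.array([(548,122),(722,172),(650,437),(470,380)])/2.8+[180,130]
Q=plane("top",cr,0.1315)[:,:2]*1000;print("eye",Q.round(),cv2.minAreaRect(Q.astype(np.float32)))
c=Q.mean(0);a=((Q[0]+Q[1])-(Q[2]+Q[3]));a/=np.linalg.norm(a);b=np.array([-a[1],a[0]])
print(c,np.degrees(np.arctan2(a[1],a[0])))
for n,p in zip("0123",(c+92*a,c+62*b,c-92*a,c-62*b)):print(n,p.round(1),np.hypot(*p))
cv2.imwrite("pics/d2.png",cv2.resize(im[130:310,180:460],None,fx=2.8,fy=2.8))
E
```

```text
long (348, 174, 91, 112) ((549.72900390625, -82.47378540039062), (118.34461975097656, 177.84498596191406), 71.64075469970703)
sq (200, 212, 68, 68) ((521.8382568359375, 200.19644165039062), (107.98104095458984, 108.3262710571289), 8.416851043701172)
eye [[ 652.  -54.]
 [ 617. -164.]
 [ 447. -111.]
 [ 484.   -0.]] ((549.7772216796875, -82.11396026611328), (116.03480529785156, 178.164794921875), 72.4412612915039)
[550.01263656 -82.35793248] -17.66321096713324
0 [ 637.7 -110.3] 647.1398818676341
1 [568.8 -23.3] 569.3009763426387
2 [462.3 -54.4] 465.54423219600716
3 [ 531.2 -141.4] 549.7070648717765
```

View pics/d2.png

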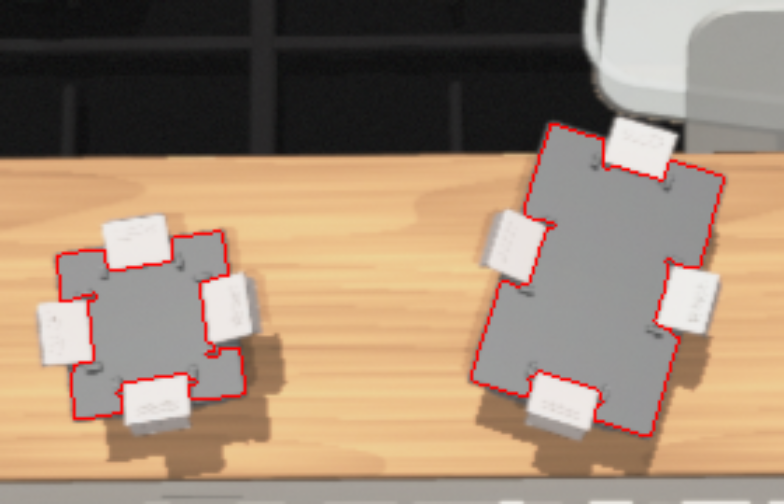

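```bash
python3 -m jog '[0,0,0,4.5,1, -52.7,-25,0,0,1, -52.7,-25,0,0,1, -52.7,-25,0,0,1, -52.7,-25,0,0,1, -52.7,-25,0,0,1, -52.7,-25,0,0,1, -52.7,-25,0,0,1]' 40
```

```text
time: 1.1
position: [0.4506, 0.3486, 0.2312]
ee_rot: [-3.141, -0.0, 2.824]
ft_force: [0.9, 0.1, -0.2]
opening: 0.004
finger_force: 0.0
```

```bash
python3 -m jog '[-32.8,-45.3,0,0,1, -32.8,-45.3,0,0,1, -32.8,-45.3,0,0,1, -32.8,-45.3,0,0,1, -32.8,-45.3,0,0,1, -32.8,-45.3,0,0,1, -32.8,-45.3,0,0,1, 0,0,0,0,1]'; python3 -c "
from h import *
for n in ('top','side'): cv2.imwrite(f'pics/{n}1.png',optics.get_image(n)[:,:,::-1])
print(bot.state()['joints'])
a=cv2.imread('pics/top1.png')[100:340,180:500];b=cv2.imread('pics/side1.png')[100:340,200:520]
cv2.imwrite('pics/c1.png',cv2.resize(np.hstack([a,b]),None,fx=1.25,fy=1.25))"
```

```text
time: 2.1
position: [0.569, -0.0284, 0.2313]
ee_rot: [-3.139, 0.001, 2.817]
ft_force: [-0.4, 1.0, -0.2]
opening: -0.001
finger_force: 0.0
[-0.5509776   0.18099308  0.58743167  1.69165149 -0.10366046  1.30105729
  1.30887291]
```

View pics/c1.png

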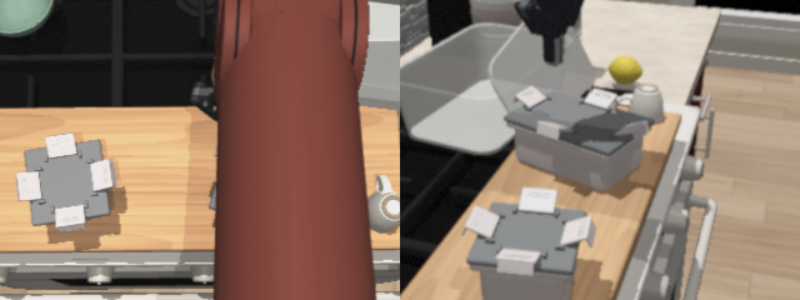

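The side view confirms the shut fingers hover over the left (+y) tab, while the arm hides the dish in the top view. Now descending onto that tab.

```bash
python3 -m jog '[1.5,4.7,20,0,1, 0,0,30,0,1, 0,0,26,0,1, 0,0,4,0,1, 0,0,4,0,1, 0,0,4,0,1, 0,0,3,0,1, 0,0,0,0,1]'
```

```text
time: 3.2
position: [0.5696, -0.0174, 0.1411]
ee_rot: [3.141, 0.001, 2.825]
ft_force: [1.8, 2.2, 3.9]
opening: -0.005
finger_force: 2.0
```

```bash
python3 -m jog '[0,0,-6,0,1, 0,-6,0,0,1, 0,0,6,0,1, 0,0,2,0,1, 0,0,1,0,1, 0,0,1,0,1, 0,0,1,0,1, 0,0,0,0,1]'
```

```text
time: 4.2
position: [0.5672, -0.0239, 0.136]
ee_rot: [3.142, 0.0, 2.824]
ft_force: [-2.5, -3.0, 9.4]
opening: 0.002
finger_force: 4.9
```

```bash
python3 -m jog '[0,0,0.5,0,1, 0,0,0.5,0,1, 0,0,0.5,0,1, 0,0,0,0,1, 0,0,0,0,1, 0,0,0,0,1, 0,0,0,0,1, 0,0,0,0,1]'
```

```text
time: 5.2
position: [0.5675, -0.0233, 0.1357]
ee_rot: [3.14, 0.001, 2.824]
ft_force: [-7.0, -0.8, 20.3]
opening: 0.001
finger_force: 10.5
```

The force jumped to 20 N while z stayed at 136 mm, so this tab is on its hard stop. Next is the far (+x) tab.

```bash
python3 -m jog '[0,0,-20,0,1, 0,0,-27,0,1, -46.8,-30.8,0,0,1, -46.8,-30.8,0,0,1, 0,0,0,0,1, 0,0,28,0,1, 0,0,0,0,1, 0,0,0,0,1]'
```

```text
time: 6.2
position: [0.6367, -0.1104, 0.1534]
ee_rot: [3.141, -0.0, 2.825]
ft_force: [-0.5, 0.2, 0.8]
opening: -0.003
finger_force: 0.0
```

```bash
python3 -m jog '[0,0,4,0,1, 0,0,4,0,1, 0,0,4,0,1, 0,0,3,0,1, 0,0,2,0,1, 0,0,1,0,1, 0,0,0.5,0,1, 0,0,0,0,1]'
```

```text
time: 7.2
position: [0.6373, -0.1114, 0.136]
ee_rot: [3.141, 0.002, 2.824]
ft_force: [-1.4, 0.9, 16.0]
opening: -0.0
finger_force: 7.6
```

```bash
python3 -m jog '[0,0,-20,0,1, 0,0,-27,0,1, 46,-31,0,0,1, 46,-31,0,0,1, 0,0,0,0,1, 0,0,28,0,1, 0,0,0,0,1, 0,0,0,0,1]'
```

```text
time: 8.2
position: [0.5303, -0.1415, 0.154]
ee_rot: [-3.141, -0.0, 2.824]
ft_force: [0.4, -0.6, -0.3]
opening: -0.001
finger_force: 0.0
```

```bash
python3 -m jog '[0,0,4,0,1, 0,0,4,0,1, 0,0,4,0,1, 0,0,3,0,1, 0,0,2,0,1, 0,0,1,0,1, 0,0,1,0,1, 0,0,0,0,1]'
```

```text
time: 9.2
position: [0.5302, -0.142, 0.1358]
ee_rot: [3.141, 0.001, 2.824]
ft_force: [-6.0, -1.5, 19.9]
opening: -0.004
finger_force: 9.7
```

```bash
python3 -m jog '[0,0,-20,0,1, 0,0,-27,0,1, 46,31,0,0,1, 46,31,0,0,1, 0,0,0,0,1, 0,0,28,0,1, 0,0,0,0,1, 0,0,0,0,1]'
```

```text
time: 10.2
position: [0.4621, -0.0542, 0.1538]
ee_rot: [-3.141, -0.0, 2.824]
ft_force: [0.2, 0.2, 0.1]
opening: 0.004
finger_force: 0.0
```

```bash
python3 -m jog '[0,0,4,0,1, 0,0,4,0,1, 0,0,4,0,1, 0,0,3,0,1, 0,0,2,0,1, 0,0,1,0,1, 0,0,1,0,1, 0,0,0,0,1]'
```

```text
time: 11.2
position: [0.4618, -0.0538, 0.1357]
ee_rot: [3.141, -0.001, 2.824]
ft_force: [-12.0, 1.6, 23.7]
opening: 0.007
finger_force: 11.7
```

All four tabs are at the stop. Lifting clear and moving aside to check.

```bash
python3 -m jog '[0,0,-50,0,1, 0,0,-50,0,1, 19.6,54,0,0,1, 19.6,54,0,0,1, 19.6,54,0,0,1, 19.6,54,0,0,1, 19.6,54,0,0,1, 19.6,54,0,0,1]'; python3 -c "
from h import *
for n in ('top','side'): cv2.imwrite(f'pics/{n}2.png',optics.get_image(n)[:,:,::-1])
a=cv2.imread('pics/top2.png')[150:310,180:460];b=cv2.imread('pics/side2.png')[150:310,240:440]
cv2.imwrite('pics/c2.png',np.hstack([cv2.resize(a,None,fx=1.6,fy=1.6),cv2.resize(b,None,fx=1.6,fy=1.6)]))"
```

```text
time: 12.2
position: [0.4514, 0.2926, 0.2342]
ee_rot: [3.141, 0.001, 2.824]
ft_force: [1.1, -0.8, 0.6]
opening: 0.004
finger_force: 0.0
```

View pics/c2.png

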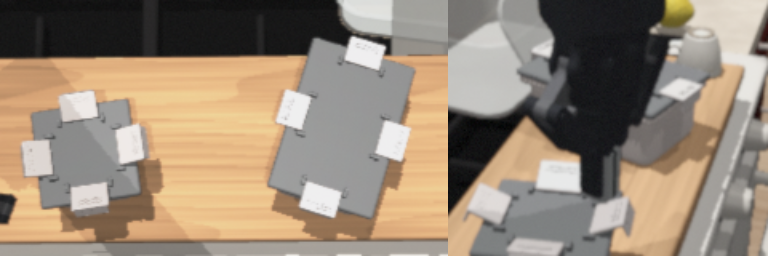

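The top view shows the long dish unmoved with no risers visible under its tabs, but the gripper blocks the side view. I'll move farther aside and check from there.

```bash
python3 -m jog '[41,28,0,0,1, 41,28,0,0,1, 41,28,0,0,1, 41,28,0,0,1, 41,28,0,0,1, 0,0,0,0,1, 0,0,0,0,1, 0,0,0,0,1]'; python3 -c "
from h import *
for n in ('top','side'): cv2.imwrite(f'pics/{n}3.png',optics.get_image(n)[:,:,::-1])
im=cv2.imread('pics/top3.png');hsv=cv2.cvtColor(im,cv2.COLOR_BGR2HSV)
m=((hsv[...,1]<40)&(hsv[...,2]>105)&(hsv[...,2]<180)).astype(np.uint8)
k=np.zeros_like(m);k[165:300,335:450]=m[165:300,335:450];k=cv2.morphologyEx(k,cv2.MORPH_OPEN,np.ones((3,3)))
c=max(cv2.findContours(k,0,1)[0],key=cv2.contourArea);print(cv2.minAreaRect((plane('top',c[:,0],.1315)[:,:2]*1000).astype(np.float32)))
cv2.imwrite('pics/c3.png',cv2.resize(cv2.imread('pics/side3.png')[150:350,240:440],None,fx=3,fy=3))"
```

```text
time: 13.3
position: [0.3016, 0.4866, 0.2343]
ee_rot: [3.142, 0.001, 2.822]
ft_force: [0.1, -0.3, 0.7]
opening: 0.002
finger_force: 0.0
((549.7914428710938, -82.47138977050781), (118.66715240478516, 178.24984741210938), 71.47937774658203)
```

View pics/c3.png

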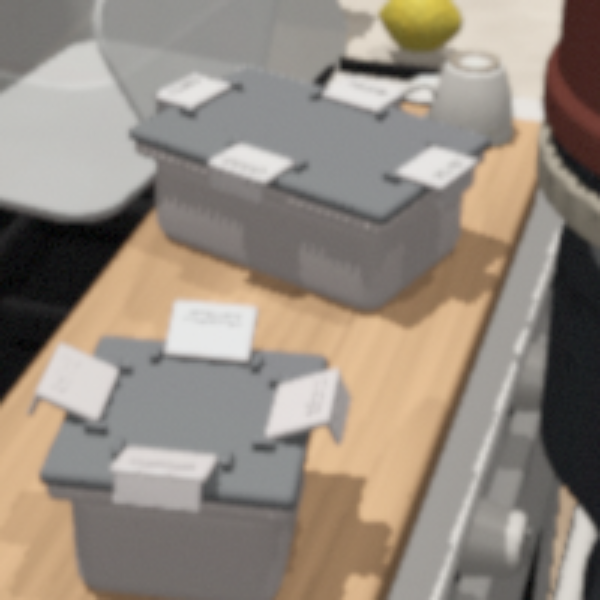

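The side crop shows all four long-dish tabs lying flat, at about (195,90), (360,90), (252,163) and (437,167). The dish hasn't moved, and the square dish's tabs still stand up.

```bash
python3 -c "
from bench import bot
print(bot.hand_in())"
```

```text
the job is handed in; nothing more can be done
None
```

All four tabs of the long dish are pressed flat, the dish stayed within about 1 mm of its start, the square dish was left untouched, and the job was handed in at about 13 s; no verdict came back.

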